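# Couple the filter canister to the sloping quick coupler

### The arm

A 7-joint arm with a two-finger parallel gripper is mounted at the origin on a cart in front of the work surface, level with it; the furniture and walls round the work are solid. World frame = base frame: x ahead of the robot, y to its left, z up, the work surface at z = 0. Lengths are in m, angles in degrees, forces in N, time in s.
With the tool pointing down it reaches from about 0.35 to 0.775 m from the base axis. Payload 3.1 kg.
Tool frame: the origin (TCP) lies on the centre line of the jaws, within the pads' length; the fingertips stand 17 mm ahead of it and the grasp point (between the pads) lies 2 mm behind it (robot.tip_reach is the distance from the TCP to the fingertips, in m); z points along the fingers, y is the line along which they close (so a half turn about z gives the same grasp; the last joint's range is limited). The gripper opens to 85 mm and grips with 20 to 120 N. Pads are 22 mm wide; open, the fingers measure 114 mm over their backs; the gripper's body (76 mm by 85 mm) begins 54 mm behind the grasp point. The pads swing forward as they close: fully open they stand 13 mm farther back than shut.
Start: joints at [73.585, 17.813, 0.802, 86.603, -0.252, 75.585, -1.558], TCP at [0.133, -0.534, 0.248] pointing down, gripper open.
Joint ranges: [-154.91, 154.91], [-16.99, 109.72], [-72.82, 74.43], [7.12, 147.25], [-82.49, 262.49], [11.32, 116.49], [-174.64, 174.64]. Speed limits (degrees/s): [159.86, 159.86, 180, 180, 180, 180, 180].

### API

Orientations are given as [roll, pitch, yaw] about the fixed x, y, z axes, in that order (R = Rz(yaw) Ry(pitch) Rx(roll)).
In Python, from station import robot, fingers, vision, workorder, recognise gives the robot as it stands. Calls block until the motion is done:
- robot.move_to(position, orientation): joint-space move of the TCP to a pose.
- robot.line_to(position, orientation=None, velocity=0.15, f_stop=None): straight line of the TCP; orientation=None keeps the orientation; velocity is the mean speed in m/s. With f_stop (N) it stops when the force on the tool has changed by that much, and returns True; else False.
- robot.move_j(angles): joint-space move.
- fingers.gripper_to(opening, force=None): opening from 0.0 (shut) to 1.0 (fully open); force is the grip in N (None keeps the last); returns when the fingers have stopped.
- robot.pause(seconds).
- robot.inverse_kinematics(position, orientation): joint angles nearest the present ones, or None.
- vision.grab_frame(name): name is "side" or "top" or "wrist"; returns the picture (384x512x3 uint8, red, green, blue); there is no depth.
- vision.calibration(name): a dict with "mtx" (3x3 intrinsics, pixels), "extrinsics" (4x4, takes a point from world to camera coordinates); the wrist camera has in their place "T_tool_cam" (4x4, takes a point from camera to tool coordinates, whose origin is the TCP and whose axes are the flange's). Camera axes: x right, y up, looking along -z (the intrinsics and any distortion apply to the point x, -y, -z); pixel columns grow to the right and rows downward; lengths in m; the calibration is good to about 2 mm. A picture is of the moment at which its call begins: read the wrist's pose just before it. calibration takes no time and is no camera call.
A pose or a line that the arm cannot do raises robot.PlanningError and nothing moves.
- workorder.close_job(): hands the job in; it is judged then, once.
Trained networks look in the newest picture that a camera, given by its name, has taken for a name from the list of things; names that differ only in an ending like _2 or _b are one class to them, and where a whole thing is asked for, a point or a joint stands for the part that bears it (a point fixed in the world has none). Each returns a list of dicts, best first, with "p" (0 to 1); they miss things now and then, are a little off and sometimes report something else, mostly with a low value. They report only what shows in the picture. A call takes as long as a camera call. They do not tell look-alikes from the thing itself.
- recognise(label, camera): "rect" ([centre column, centre row, width, height] in pixels, round what is visible of it).
Readings, each from a call of its own:
- robot.current_time_s(): time.
- robot.current_joint_positions(): joint angles.
- robot.current_dq(): joint speeds.
- robot.current_joint_torque(): joint torques, N m.
- robot.current_tool_pos(): TCP position.
- robot.current_eef_rot(): TCP orientation.
- robot.current_contact_force(): force on the tool from outside, world axes, zero at the start.
- robot.current_torque(): the same for the moment, N m.
- robot.current_finger_gap(): opening from 0.0 (shut) to 1.0 (fully open).
- robot.current_gripper_force(): force on a finger pad.
Only numpy, scipy, OpenCV 4.12 (cv2) and the standard library are available. Lean on these libraries where they do the work, as an engineer would, in place of code of your own. Each camera call takes 0.05 s, during which the arm holds its last target. There are 200 camera calls.

### The job

Fit the water-filter canister to the countertop filter base: first pull the coupler's sleeve fully back until it stays back by itself, then lift the canister off its drip stand by its handle and push its nipple fully home into the sloping coupler, so that the sleeve springs forward again and locks it. Let go and leave the canister locked in place; do not knock the canister over or push the other things on the worktop about.

Things in the scene. Friction and masses are not known exactly. Their poses are not given: they have to be found in the camera images.
- coupler: Fixed quick coupler on a white filter base (foot 120 x 120 mm, small tap at its right). Origin: on the coupler's axis where it leaves the base, 80 mm above the worktop; the base's surface lies 3 mm behind it. z = the coupler's axis, pointing out of the mouth, 25 degrees from vertical, leaning to the base's front (towards the robot; yaw varies). y is level.
- coupler_mouth (a point): Centre of the mouth (brass ring, 47 mm outside, flared inside to 40 mm), 60 mm along the axis from the coupler's origin, same axes. Bore 33 mm wide. While the sleeve is forward three jaws (26 to 33 mm from the origin) bar the bore; while it is back, a plunger's end stands in the bore 35 mm from the origin.
- sleeve_front (a point): Centre of the sleeve's front end, 50 mm from the coupler's origin when forward; same axes. Sleeve: ribbed aluminium tube round the coupler, 50 mm in diameter, 34 mm long, with a blue flange 66 mm in diameter at its rear, the flange's front face 28 mm behind this point. Grip the tube over the mouth, or push on the flange, to slide it towards the base.
- sleeve (a joint): Slide of the sleeve in m: 0 forward (as found), 0.016 fully back. Spring force 5 N forward, 9 N back. Pulled back past about 0.013 it catches: let go, it creeps forward and stays at about 0.011, jaws open. A plug pushed fully home trips the catch: the sleeve springs to 0 and the jaws lock in the plug's groove.
- canister_handle (a point): Centre of the handle bar on the loose canister: green bar 14 mm wide (along its x), 60 mm long (its y), 14 mm high, on two posts; the green lid's top is 30 mm below. z = the canister's axis, up. It starts upright on the drip stand.
- canister_center (a point): Middle of the canister's white body (blue band, 64 mm in diameter, 80 mm high), 70 mm below the handle point on its axis. Whole canister 162 mm high, about 0.3 kg.
- canister_tip (a point): Tip of the canister's brass nipple, 155 mm below the handle point; same axes. Nipple 30 mm in diameter, 45 mm long, tip edge bevelled, groove of 20 mm diameter 9 to 21 mm from the tip; round, any turn about its axis fits. Fully home, the shoulder rests on the coupler's mouth and the tip is 15 mm from the coupler's origin. The last 20 mm press a spring plunger: about 4 to 10 N.
- drip_stand: Fixed blue ceramic drip stand, a cup 68 mm in outer diameter (72 mm at the foot) and 55 mm high with a 48 mm opening; the canister's shoulder rests on its rim with the nipple hanging inside. Origin at the centre of its underside.
- jar: Bystander: jar with a red lid, 65 mm wide, 100 mm high; origin at its underside.
- mug: Bystander: small white cup, 64 x 91 x 51 mm; origin at its underside.
- lemon: Bystander: yellow lemon, 70 x 58 x 56 mm; origin at its underside.
- spice_jar: Bystander: spice jar with red cap, 45 mm wide, 106 mm high; origin at its underside.
- teaspoon: Bystander: teaspoon 138 mm long lying near the front edge on the right; origin at its underside.
Not all that is in view belongs to the job. What is shaped like the part that bears canister_handle but black is not meant. Of the things that look like the drip_stand, take the one that is nearest to the robot's base at the start.

How it is judged (in metres and radians):
On the way, in this order (a step that is already met when the one before it is completed fails the run):
1. the sleeve is pulled back and stays back by itself, with nothing touching it (value of joint sleeve above 0.0075 m and contact force between coupler and anything else below 0.3 N and velocity of joint sleeve below 0.005 m/s), for 0.2 s.
2. the canister is lifted clear of its stand while the sleeve is back (z of canister_tip in the frame of drip_stand above 0.06 m and value of joint sleeve above 0.0075 m), for 0.1 s.
At the end, for the whole second after the job is handed in: The canister's nipple is fully home in the coupler (its tip within 3.5 mm of its seated depth, 15 mm along the axis from the coupler's origin, its axis within 5 degrees of the coupler's axis), the sleeve is forward again (within 2.5 mm), at rest, and the gripper has let go of everything (z of canister_tip in the frame of coupler between 0.005 and 0.0185 m and distance between canister_tip and coupler below 0.0195 m and angle between the z axis of canister_tip and the z axis of coupler, either way round below 0.09 rad and value of joint sleeve below 0.0025 m and velocity of joint sleeve below 0.01 m/s and contact force between the fingers and anything else below 0.3 N); the robot touches nothing.
It fails at once if the canister is knocked over or turned more than 60 degrees from upright (angle between canister_tip's own z axis and vertical above 1.05 rad).
It fails at once if a bystander is pushed about by more than 40 mm (distance of any of jar, mug, lemon, spice_jar, teaspoon from where it was at the start of the episode above 0.04 m).
It also fails if it takes over 48 s, if anything falls off the work surface, if the arm or the gripper's body presses on something with over 40 N, if the wrist force passes 120 N, or if a joint passes its speed limit or range.

## Working session

There is one attempt and no reset: what is moved stays moved. The work goes in short steps, each a Python script; the robot and the scene stay as the last script left them, time stands still between calls to the robot, and variables do not carry over. Pictures are saved under pics/ and viewed, at most 13 in all, crops included, and the job is handed in when it is done.

```bash
ls; mkdir -p pics; python3 - <<'E'
from station import robot, fingers, vision, workorder, recognise
import cv2,numpy as np
ims=[]
for n in ["side","top","wrist"]:
    im=vision.grab_frame(n); cv2.imwrite(f"pics/{n}0.png",im[...,::-1])
    print(n,{k:np.round(v,4).tolist() if not isinstance(v,str) else v for k,v in vision.calibration(n).items()})
    for l in ["coupler","coupler_mouth","sleeve","canister_handle","drip_stand","jar","mug","lemon","spice_jar"]:
        print(l,[(np.round(d['rect']).tolist(),round(d['p'],2)) for d in recognise(l,n)])
print(robot.current_tool_pos(),robot.current_eef_rot(),robot.current_time_s())
E
```

```text
pics
side {'mtx': [[406.9304, 0.0, 255.1911], [0.0, 406.9304, 197.1349], [0.0, 0.0, 1.0]], 'extrinsics': [[0.9956, -0.0902, 0.0235, -0.5625], [0.0309, 0.5567, 0.8302, -0.15], [-0.088, -0.8258, 0.557, -1.0304], [0.0, 0.0, 0.0, 1.0]]}
coupler [([280.0, 226.0, 27.0, 31.0], 0.95)]
coupler_mouth [([278.0, 229.0, 28.0, 29.0], 0.92)]
sleeve [([284.0, 230.0, 28.0, 28.0], 0.75)]
canister_handle [([220.0, 265.0, 28.0, 55.0], 0.93), ([175.0, 291.0, 16.0, 43.0], 0.59)]
drip_stand [([221.0, 298.0, 31.0, 33.0], 0.65)]
jar [([221.0, 179.0, 24.0, 35.0], 0.73), ([279.0, 226.0, 31.0, 29.0], 0.67), ([222.0, 300.0, 30.0, 27.0], 0.65)]
mug [([200.0, 168.0, 20.0, 19.0], 0.69), ([278.0, 228.0, 31.0, 28.0], 0.51)]
lemon [([186.0, 239.0, 25.0, 21.0], 0.86)]
spice_jar [([353.0, 287.0, 26.0, 49.0], 0.72), ([221.0, 180.0, 25.0, 37.0], 0.54)]
top {'mtx': [[347.3308, 0.0, 254.5057], [0.0, 347.3308, 187.3411], [0.0, 0.0, 1.0]], 'extrinsics': [[0.0579, -0.9983, 0.0003, 0.0716], [0.978, 0.0567, 0.2008, -0.5793], [-0.2004, -0.0113, 0.9796, -1.0935], [0.0, 0.0, 0.0, 1.0]]}
coupler [([303.0, 175.0, 20.0, 20.0], 0.53)]

[... 409 characters left out ...]
, ([333.0, 224.0, 16.0, 24.0], 0.67), ([167.0, 235.0, 29.0, 17.0], 0.45)]
jar [([204.0, 218.0, 21.0, 20.0], 0.93)]
mug [([166.0, 234.0, 29.0, 20.0], 0.85), ([303.0, 175.0, 21.0, 18.0], 0.75)]
lemon [([277.0, 249.0, 20.0, 16.0], 0.58)]
spice_jar [([350.0, 144.0, 22.0, 22.0], 0.67)]
wrist {'mtx': [[293.59, 0.0, 258.4191], [0.0, 293.59, 197.5764], [0.0, 0.0, 1.0]], 'T_tool_cam': [[-0.0004, 0.9529, 0.3033, 0.0771], [1.0, 0.0003, 0.0006, -0.0007], [0.0004, 0.3033, -0.9529, -0.125], [0.0, 0.0, 0.0, 1.0]]}
coupler []
coupler_mouth []
sleeve []
canister_handle []
drip_stand []
jar []
mug []
lemon []
spice_jar []
[ 0.13336163 -0.53359325  0.24829236] [1.79998963e+02 1.31923497e-03 1.40338536e+01] 1.5
```

```bash
python3 - <<'E'
import cv2,numpy as np
s=cv2.imread("pics/side0.png");t=cv2.imread("pics/top0.png")
a=cv2.resize(s[150:340,140:400],None,fx=3,fy=3,interpolation=cv2.INTER_CUBIC)
b=cv2.resize(t[120:280,140:400],None,fx=3,fy=3,interpolation=cv2.INTER_CUBIC)
cv2.imwrite("pics/a.png",a);cv2.imwrite("pics/b.png",b)
E
```

```text
(no output)
```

View pics/a.png

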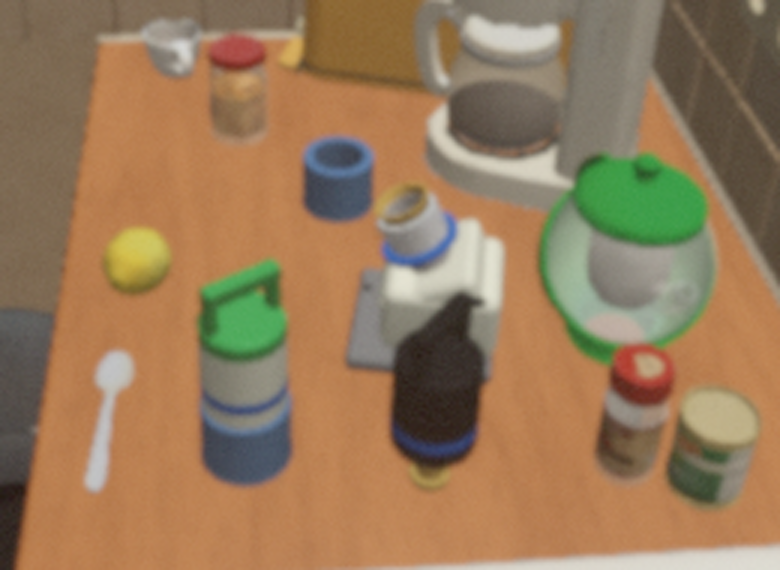

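View pics/b.png

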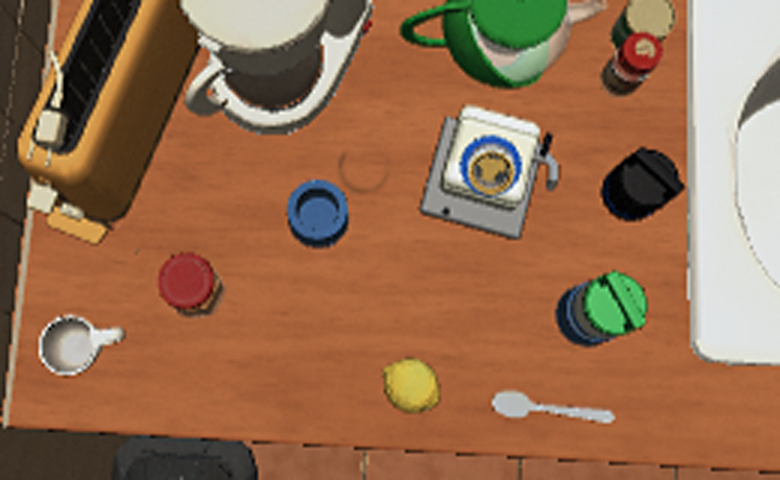

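```bash
cat > h.py <<'E'
from station import robot, fingers, vision, workorder, recognise
import cv2,numpy as np
from scipy.optimize import least_squares
from scipy.spatial.transform import Rotation as Ro
F=np.diag([1,-1,-1.])
def camP(name,T=None):
    c=vision.calibration(name)
    if name=="wrist":
        p,r=T if T is not None else (robot.current_tool_pos(),robot.current_eef_rot())
        W=np.eye(4);W[:3,:3]=Ro.from_euler('xyz',r,degrees=True).as_matrix();W[:3,3]=p
        E=np.linalg.inv(W@np.array(c["T_tool_cam"]))
    else: E=np.array(c["extrinsics"])
    return np.array(c["mtx"])@F@E[:3]
def proj(P,X):
    q=np.c_[np.atleast_2d(X),np.ones(len(np.atleast_2d(X)))]@P.T
    return q[:,:2]/q[:,2:]
def tri(obs):
    return least_squares(lambda X:np.concatenate([proj(P,X)[0]-p for P,p in obs]),[.55,-.2,.1])
def onplane(P,p,z):
    return least_squares(lambda X:proj(P,[X[0],X[1],z])[0]-p,[.55,-.2]).x
E
python3 - <<'E'
from h import *
S,T=camP("side"),camP("top")
r=tri([(S,(275,217.7)),(T,(303.7,176.7))]);print("mouth",r.x,r.cost)
r=tri([(S,(220.7,243.7)),(T,(140+627/3,120+303/3))]);print("handle",r.x,r.cost)
for s,t in [((206,297),(612,275)),((278,270),(641,330))]:
    print(onplane(T,np.array(t)/3+[140,120],.2), onplane(S,np.array(s)/3+[140,150],.2))
for c in [(456,115),(421,215),(521,238)]: print(onplane(T,np.array(c)/3+[140,120],.005))
print("lemon",onplane(T,(277,249),.03),"spoon",onplane(T,(325,255),0.0),"stand",onplane(S,(140+246/3,150+470/3),0))
print("black",onplane(T,(355,181),.18),"spice",onplane(T,(352,140),.1))
E
```

```text
mouth [ 0.60411753 -0.04736499  0.13049646] 0.26341496902874606
handle [ 0.47184377 -0.17899508  0.16820861] 1.9631725072229471
[ 0.48913465 -0.15633386] [ 0.45117163 -0.22990811]
[ 0.43841694 -0.18398272] [ 0.49753901 -0.20638008]
[ 0.69733317 -0.02062426]
[0.57503516 0.01540436]
[ 0.55478108 -0.1005964 ]
lemon [0.37804055 0.01971628] spoon [ 0.36845065 -0.14387799] stand [ 0.47267098 -0.19662817]
black [ 0.58583403 -0.19343708] spice [ 0.74289711 -0.20627321]
```

```bash
cat >> h.py <<'E'
def axis(yaw): 
    y=np.radians(yaw); s,c=np.sin(np.radians(25)),np.cos(np.radians(25))
    return np.array([s*np.cos(y),s*np.sin(y),c])
def ori(a,ydir):
    z=-a; y=np.array(ydir,float); y-=z*(y@z); y/=np.linalg.norm(y)
    return Ro.from_matrix(np.c_[np.cross(y,z),y,z]).as_euler('xyz',degrees=True)
E
python3 - <<'E'
from h import *
a=axis(167); m=np.array([.604,-.047,.1325]); h=np.array([-np.sin(np.radians(167)),np.cos(np.radians(167)),0])
o=ori(a,h); print(o, robot.tip_reach)
if abs(o[0])<90: print("odd")
robot.move_to(m+.18*a,o)
p,r=robot.current_tool_pos(),robot.current_eef_rot(); print(p,r,robot.current_joint_positions())
im=vision.grab_frame("wrist"); cv2.imwrite("pics/w1.png",cv2.resize(im[...,::-1],(768,576)))
for l in ["coupler_mouth","sleeve","canister_handle"]: print(l,[(np.round(d['rect'],1).tolist(),round(d['p'],2)) for d in recognise(l,"wrist")])
P=camP("wrist",(p,r)); print(proj(P,m),proj(P,[.472,-.179,.165]),robot.current_time_s(),robot.current_contact_force())
E
```

```text
[180. -25. -13.] 0.017
[ 0.52988677 -0.03113019  0.2956079 ] [-179.99816091  -24.99134263  -13.11196396] [  57.81886656   -0.71112901  -59.02400052  105.91557601    7.06738544
   50.38358267 -107.79488351]
coupler_mouth [([256.5, 176.8, 52.0, 53.3], 0.85)]
sleeve [([258.4, 170.7, 55.1, 44.3], 0.8)]
canister_handle [([411.1, 277.4, 95.5, 65.8], 0.98), ([399.8, 151.1, 93.7, 68.4], 0.73)]
[[257.61492785 179.49214444]] [[430.29603666 278.50381819]] 3.9917 [-0.08268818  0.39855511  0.5418874 ]
```

View pics/w1.png

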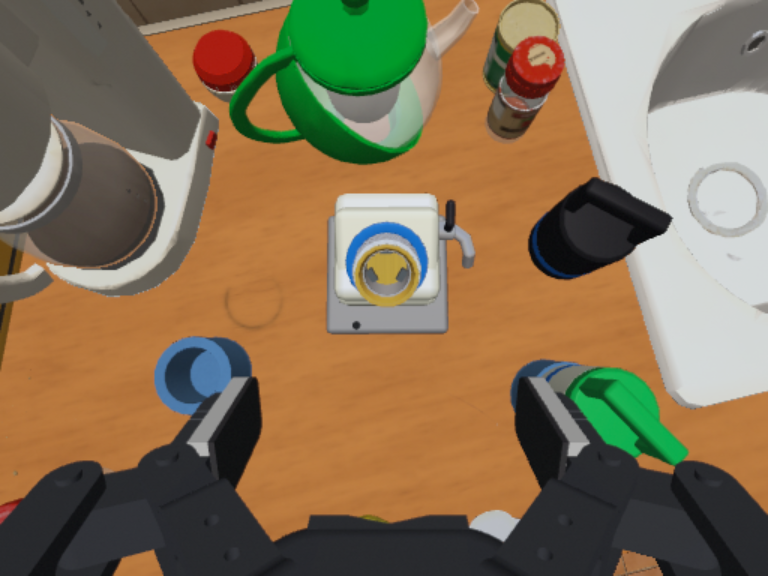

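```bash
cat >> h.py <<'E'
def ring(im,box):
    x0,x1,y0,y1=box; hsv=cv2.cvtColor(im[y0:y1,x0:x1],cv2.COLOR_RGB2HSV)
    k=cv2.inRange(hsv,(15,110,90),(32,255,255)); c,_=cv2.findContours(k,cv2.RETR_EXTERNAL,cv2.CHAIN_APPROX_NONE)
    c=max(c,key=cv2.contourArea); e=cv2.fitEllipse(cv2.convexHull(c)); return np.array(e[0])+[x0,y0],e[1],cv2.boundingRect(c)
E
python3 - <<'E'
from h import *
p,r=robot.current_tool_pos(),robot.current_eef_rot();im=vision.grab_frame("wrist");P=camP("wrist",(p,r))
cv2.imwrite("pics/w2.png",cv2.resize(im[130:230,205:310,::-1],None,fx=5,fy=5,interpolation=cv2.INTER_CUBIC))
c,ax,bb=ring(im,(225,290,155,215));print(c,ax,bb)
print(onplane(P,c,.1344))
S,T=camP("side"),camP("top"); print(tri([(S,(275,217.7)),(T,(303.7,176.7)),(P,c),(P,c)]).x)
E
```

```text
[257.99213409 183.33360291] (41.21524429321289, 41.973758697509766) (12, 8, 43, 41)
[ 0.59954151 -0.04577567]
[ 0.60097181 -0.04608078  0.12931521]
```

View pics/w2.png

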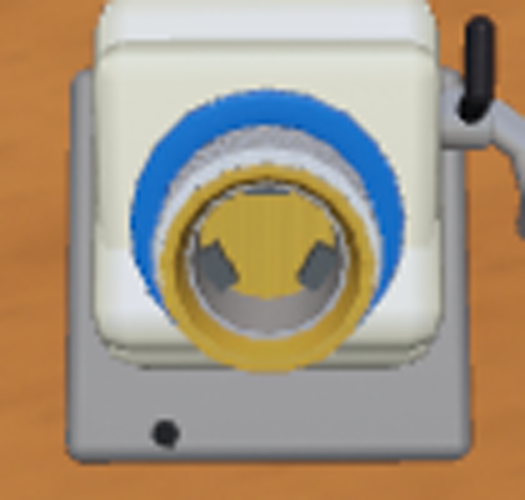

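```bash
python3 - <<'E'
from h import *
a=axis(167); m=np.array([.5995,-.0457,.1344]); h=np.array([-np.sin(np.radians(167)),np.cos(np.radians(167)),0])
o=ori(a,h)
fingers.gripper_to(0.69,30); print("gap",robot.current_finger_gap())
robot.line_to(m+.07*a,o,velocity=.15)
p,r=robot.current_tool_pos(),robot.current_eef_rot();im=vision.grab_frame("wrist");P=camP("wrist",(p,r))
cv2.imwrite("pics/w3.png",cv2.resize(im[...,::-1],(768,576)))
q=proj(P,m)[0];print("pred",q,"tcp err",p-(m+.07*a))
x,y=q.astype(int);c,ax,bb=ring(im,(x-60,x+60,max(0,y-60),y+60));print(c,ax,bb,onplane(P,c,.1344),robot.current_time_s(),robot.current_contact_force())
E
```

```text
gap 0.6884849132674948
pred [259.80821591 217.59691948] tcp err [0.00047311 0.0003704  0.00082402]
[259.88580704 216.97918701] (59.52302169799805, 62.71187973022461) (30, 30, 63, 60) [ 0.59991836 -0.04585392] 5.3333 [-0.43479075  0.3515687   0.13017078]
```

View pics/w3.png

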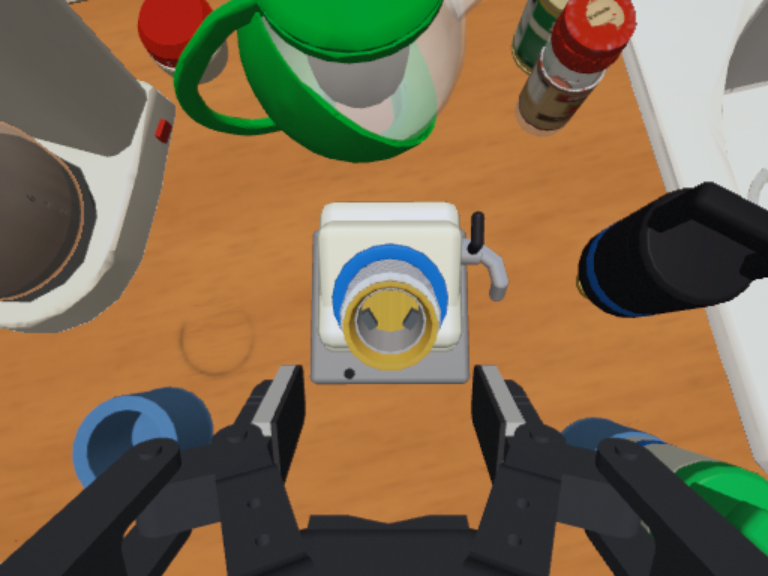

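```bash
python3 - <<'E'
from h import *
a=axis(167); m=np.array([.5997,-.0458,.1344]); h=np.array([-np.sin(np.radians(167)),np.cos(np.radians(167)),0])
o=ori(a,h)
d=lambda:np.round([(robot.current_tool_pos()-m)@a*1000, robot.current_contact_force()@a, robot.current_time_s()],2)
robot.line_to(m-.010*a,o,velocity=.12,f_stop=8); print(d())
print(robot.line_to(m-.050*a,o,velocity=.04,f_stop=3.5), d())
print(robot.line_to(m-.066*a,o,velocity=.03,f_stop=18), d(), robot.current_contact_force())
E
```

```text
[-9.29  0.33  6.15]
True [-28.71   3.76   6.72]
True [-41.93  10.04   7.39] [-4.94739422 -0.46291996  8.88270554]
```

```bash
python3 - <<'E'
from h import *
a=axis(167); m=np.array([.5997,-.0458,.1344]); h=np.array([-np.sin(np.radians(167)),np.cos(np.radians(167)),0])
o=ori(a,h)
d=lambda:np.round([(robot.current_tool_pos()-m)@a*1000, robot.current_contact_force()@a, robot.current_time_s()],2)
print(robot.line_to(m-.047*a,o,velocity=.02,f_stop=18), d()); robot.pause(.1); print(d())
robot.line_to(m+.07*a,o,velocity=.12);robot.pause(.2); print(d())
im=vision.grab_frame("wrist");cv2.imwrite("pics/w4.png",cv2.resize(im[100:270,180:350,::-1],None,fx=3,fy=3,interpolation=cv2.INTER_CUBIC))
E
```

```text
True [-41.89  11.46   7.6 ]
[-41.88  11.15   7.7 ]
[69.43 -0.38  8.99]
```

View pics/w4.png

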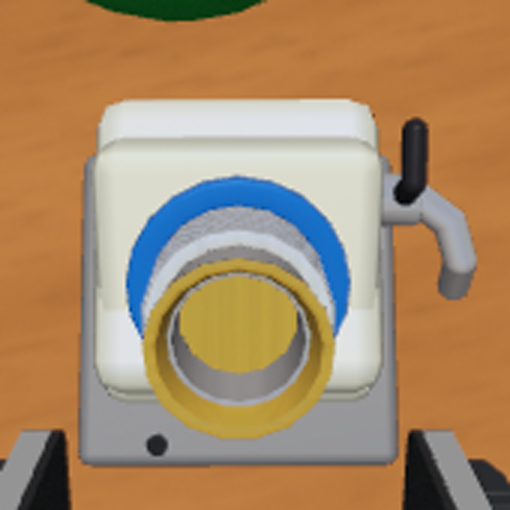

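```bash
python3 - <<'E'
from h import *
o=ori(np.array([0,0,1.]),[.47,-.88,0]); H=np.array([.472,-.179,.165])
a=axis(167); robot.line_to(robot.current_tool_pos()+.08*a,velocity=.25)
robot.move_to([.472,-.179,.30],o)
p,r=robot.current_tool_pos(),robot.current_eef_rot();im=vision.grab_frame("wrist");P=camP("wrist",(p,r))
cv2.imwrite("pics/w5.png",cv2.resize(im[...,::-1],(768,576)))
print(p,r,proj(P,H),proj(P,H+[.03*np.cos(.489),.03*np.sin(.489),.007]),proj(P,H-[.03*np.cos(.489),.03*np.sin(.489),-.007]))
print([(np.round(d['rect'],1).tolist(),round(d['p'],2)) for d in recognise("canister_handle","wrist")],robot.current_time_s(),robot.current_joint_positions())
E
```

```text
[ 0.47197704 -0.17762087  0.29873991] [-1.79854331e+02  4.87721838e-03  2.81706509e+01] [[261.1595542  193.02023596]] [[261.38211232 162.20279381]] [[261.03975199 226.12978398]]
[([258.4, 184.5, 61.9, 77.6], 0.83)] 10.5167 [ 64.46569611  20.33813777 -61.26379996  86.45343867  17.83350258
  83.78947794 -58.94536374]
```

View pics/w5.png

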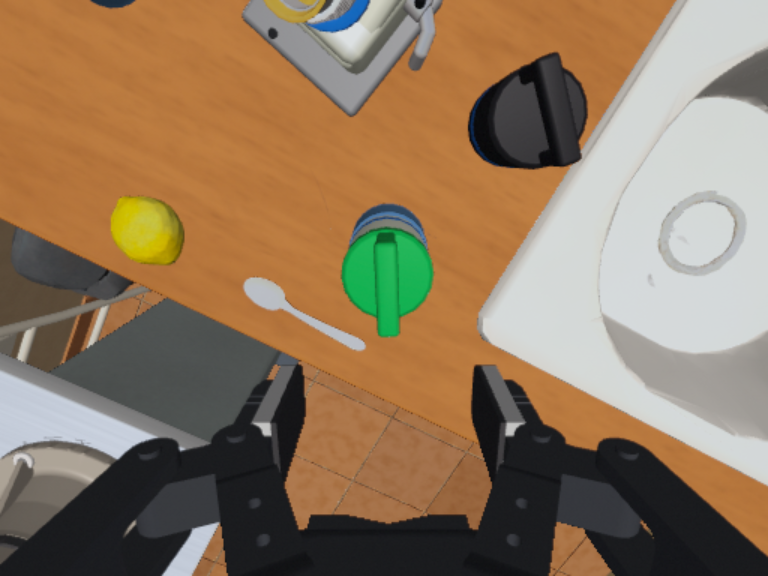

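```bash
python3 - <<'E'
from h import *
o=ori(np.array([0,0,1.]),[.4695,-.883,0])
fingers.gripper_to(0.5,40)
print(robot.line_to([.472,-.1762,.20],o,velocity=.12), robot.line_to([.472,-.1762,.163],o,velocity=.06,f_stop=8))
print(robot.current_tool_pos(),robot.current_contact_force())
fingers.gripper_to(0.0,40); fingers.gripper_to(0.0,100)
print(robot.current_finger_gap(),robot.current_gripper_force(),robot.current_contact_force(),robot.current_tool_pos())
robot.line_to([.472,-.1762,.20],o,velocity=.08)
robot.line_to([.472,-.1762,.33],o,velocity=.15); robot.pause(.3)
print(robot.current_finger_gap(),robot.current_gripper_force(),robot.current_contact_force(),robot.current_torque(),robot.current_tool_pos(),robot.current_time_s())
im=vision.grab_frame("side");cv2.imwrite("pics/s2.png",cv2.resize(im[120:320,150:350,::-1],None,fx=3,fy=3,interpolation=cv2.INTER_CUBIC))
S=camP("side");print(proj(S,robot.current_tool_pos()-[0,0,.153])[0])
E
```

```text
False False
[ 0.4722157  -0.17612866  0.16310713] [-0.56860768 -0.42158255  1.01167694]
0.1441233439285643 97.70501017570496 [ 0.62969983 -0.71203061  4.45938902] [ 0.47281518 -0.17629656  0.16369092]
0.14277547937878818 97.11587190628052 [-0.02671471 -0.69993031 -2.39138533] [ 0.00574657  0.03708092 -0.02919422] [ 0.47172292 -0.17621316  0.32948331] 15.0917
[219.44616767 239.81446613]
```

View pics/s2.png

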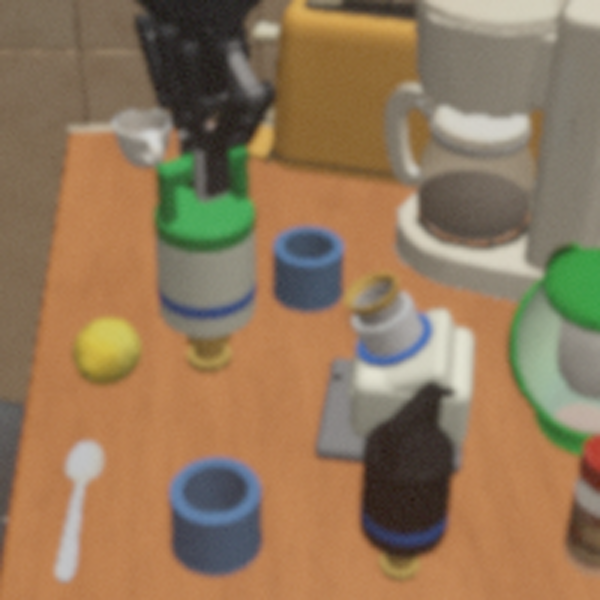

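```bash
python3 - <<'E'
from h import *
a=axis(167); m=np.array([.5997,-.0458,.1344]); h=np.array([-np.sin(np.radians(167)),np.cos(np.radians(167)),0])
o=ori(a,h)
print(robot.inverse_kinematics(m+.1085*a,o))
robot.move_to(m+.2435*a,o); robot.line_to(m+.1785*a,o,velocity=.1); robot.pause(.2)
p,r=robot.current_tool_pos(),robot.current_eef_rot();im=vision.grab_frame("wrist");P=camP("wrist",(p,r))
print(p-(m+.1785*a),r,o,robot.current_time_s(),robot.current_contact_force(),robot.current_torque())
# predicted lid-top circle (R unknown ~34): centre and extremes
R=Ro.from_euler('xyz',r,degrees=True).as_matrix()
for v in ([0,0,.0315],[.034,0,.0315],[-.034,0,.0315],[0,.034,.0315],[0,-.034,.0315],[.03,0,-.0085],[-.03,0,-.0085]): print(v,proj(P,p+R@np.array(v))[0].round(1))
x=im[60:330,130:390,::-1];s=im=vision.grab_frame("side")[140:280,190:330,::-1]
cv2.imwrite("pics/w6.png",np.hstack([cv2.resize(x,None,fx=1.5,fy=1.5),cv2.resize(s,(405,405),interpolation=cv2.INTER_CUBIC)]))
S=camP("side");print("tip,mouth,handle side",proj(S,[p-.1535*a,m,p+.0015*a]).round(1))
E
```

```text
[  53.91487758    9.92751113  -61.63236946  109.1880549    23.9190192
   44.22409658 -122.58479706]
[ 0.00029667 -0.00027968  0.00064814] [179.97190121 -25.06693237 -13.02486371] [180. -25. -13.] 16.8833 [ 1.27331561 -0.20708118 -3.68375477] [ 0.16576734  0.74686535 -0.00788699]
[0, 0, 0.0315] [259.2 240.8]
[0.034, 0, 0.0315] [259.3 185. ]
[-0.034, 0, 0.0315] [259.2 290.3]
[0, 0.034, 0.0315] [317.  240.8]
[0, -0.034, 0.0315] [201.5 240.9]
[0.03, 0, -0.0085] [259.5 218.6]
[-0.03, 0, -0.0085] [259.4 332.7]
tip,mouth,handle side [[268.9 207.8]
 [272.7 216.2]
 [241.7 152.3]]
```

View pics/w6.png

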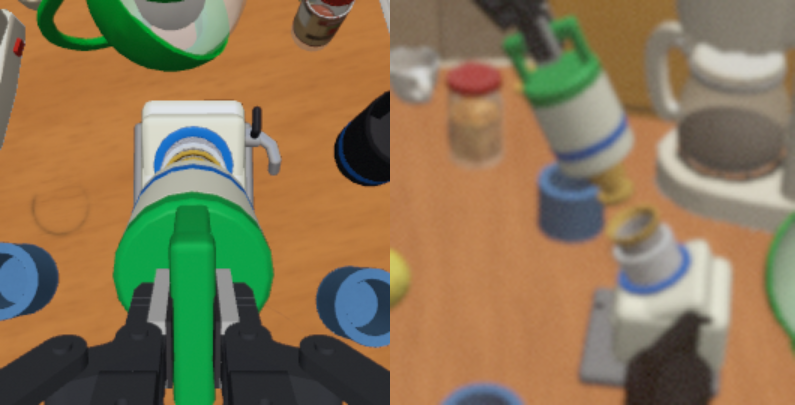

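```bash
python3 - <<'E'
from h import *
S,T=camP("side"),camP("top"); m=np.array([.5997,-.0458,.1344])
t=cv2.cvtColor(cv2.imread("pics/top0.png"),cv2.COLOR_BGR2RGB);s=cv2.cvtColor(cv2.imread("pics/side0.png"),cv2.COLOR_BGR2RGB)
def blob(im,box):
    x0,x1,y0,y1=box;k=cv2.inRange(cv2.cvtColor(im[y0:y1,x0:x1],cv2.COLOR_RGB2HSV),(12,60,60),(34,255,255));n,l,st,ce=cv2.connectedComponentsWithStats(k)
    i=1+np.argmax(st[1:,4]);return st[i]+[x0,y0,0,0,0],ce[i]+[x0,y0]
def circ(P,c,R):
    a=axis(167);u=np.cross(a,[0,0,1.]);u/=np.linalg.norm(u);v=np.cross(a,u);th=np.linspace(0,6.28,60)[:,None]
    q=proj(P,c+R*(np.cos(th)*u+np.sin(th)*v));return np.r_[q.min(0),q.max(0)].round(1)
print("top",circ(T,m,.0235),proj(T,m)); print("side",circ(S,m,.0235),proj(S,m))
# blue flange, at sleeve forward: origin+.022 (front), +.016(rear)
f=m-.039*axis(167); print("flange",circ(T,f,.033),circ(S,f,.033))
for im,box in ((t,(285,325,150,200)),(s,(255,305,195,255))):
    x0,x1,y0,y1=box;k=cv2.inRange(cv2.cvtColor(im[y0:y1,x0:x1],cv2.COLOR_RGB2HSV),(100,110,50),(125,255,255))
    ys,xs=np.nonzero(k);print("blue",xs.min()+x0,ys.min()+y0,xs.max()+x0,ys.max()+y0); 
    print("brass",blob(im,(x0,x1,y0,y1-15)))
E
```

```text
top [295.8 169.7 311.  184.6] [[303.35366568 177.182279  ]]
side [263.6 210.  281.9 222.6] [[272.73226201 216.16410343]]
flange [292.8 164.8 313.5 184.9] [266.2 219.8 291.5 237.7]
blue 293 165 313 184
brass (array([296, 170,  15,  15, 138]), array([303.23913043, 176.89130435]))
blue 269 224 290 237
brass (array([255, 195,  50,  45, 896]), array([275.890625  , 215.08928571]))
```

```bash
python3 - <<'E'
from h import *
a=axis(167); m=np.array([.6005,-.0458,.1344]); h=np.array([-np.sin(np.radians(167)),np.cos(np.radians(167)),0])
o=ori(a,h); u=np.cross(h,a)
f0=None
def d():
    p=robot.current_tool_pos()-m;f=robot.current_contact_force();return np.round([(p@a-.1535)*1000,p@u*1000,p@h*1000,f@a,f@u,f@h,robot.current_time_s()],2)
print(u); print(robot.line_to(m+.1685*a,o,velocity=.06,f_stop=8),d())
for s in (.008,.002,-.004,-.010,-.016,-.021):
    st=robot.line_to(m+(s+.1535)*a,o,velocity=.04,f_stop=10); print(s,st,d(),robot.current_torque().round(2))
    if st: break
E
```

```text
[-0.88307918  0.20387489 -0.42261826]
False [14.95  0.32 -0.15 -2.86  1.    0.27 17.26]
0.008 False [ 8.15  0.05 -0.09 -1.93  0.42  0.82 17.58] [ 0.15  0.71 -0.04]
0.002 False [ 2.06  0.12 -0.04 -2.46  0.83  0.22 17.88] [ 0.16  0.69 -0.02]
-0.004 False [-3.98  0.13 -0.06 -2.54  0.16  0.75 18.18] [ 0.16  0.78 -0.04]
-0.01 False [-10.03   0.17  -0.04  -2.14   1.7    0.82  18.48] [ 0.19  0.75 -0.05]
-0.016 False [-1.606e+01  1.600e-01 -1.000e-02 -2.460e+00  1.310e+00  1.500e-01
  1.878e+01] [ 0.22  0.76 -0.01]
-0.021 False [-2.107e+01  2.000e-01  2.000e-02 -9.200e-01  8.400e-01 -1.110e+00
  1.906e+01] [0.16 0.7  0.  ]
```

```bash
python3 - <<'E'
from h import *
a=axis(167); m=np.array([.6005,-.0458,.1344]); h=np.array([-np.sin(np.radians(167)),np.cos(np.radians(167)),0])
o=ori(a,h); u=np.cross(h,a)
def d():
    p=robot.current_tool_pos()-m;f=robot.current_contact_force();return np.round([(p@a-.1535)*1000,p@u*1000,p@h*1000,f@a,f@u,f@h,robot.current_time_s()],2).tolist()
for s,v,f in ((-.030,.04,20),(-.038,.04,20),(-.043,.03,25),(-.056,.02,30)):
    st=robot.line_to(m+(s+.1535)*a,o,velocity=v,f_stop=f); print(s,st,d(),robot.current_torque().round(2))
    if st: break
robot.pause(.3);print(d())
im=vision.grab_frame("wrist");s=vision.grab_frame("side")
cv2.imwrite("pics/w7.png",np.hstack([cv2.resize(im[60:330,130:390,::-1],None,fx=1.5,fy=1.5),cv2.resize(s[140:280,190:330,::-1],(405,405),interpolation=cv2.INTER_CUBIC)]))
E
```

```text
-0.03 False [-29.83, -0.57, -0.31, 0.81, 1.45, 0.54, 19.43] [0.19 0.54 0.07]
-0.038 False [-37.89, -0.4, 0.22, 0.91, 0.11, -0.23, 19.78] [-0.    0.51 -0.07]
-0.043 False [-42.98, -0.29, 0.09, 0.36, -0.86, 0.86, 20.1] [-0.05  0.42 -0.11]
-0.056 True [-44.57, -0.84, -0.04, 8.81, 0.98, 1.04, 20.43] [-0.02  0.73 -0.1 ]
[-44.56, -0.84, -0.02, 7.19, 1.17, 1.05, 20.73]
```

View pics/w7.png

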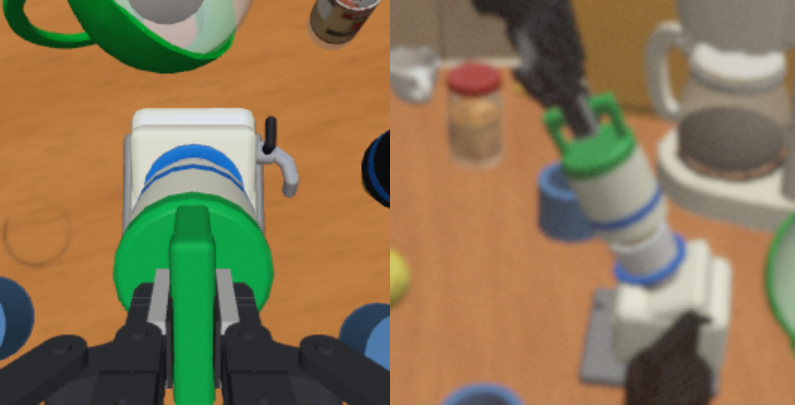

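```bash
python3 - <<'E'
from h import *
a=axis(167); m=np.array([.6005,-.0458,.1344]); h=np.array([-np.sin(np.radians(167)),np.cos(np.radians(167)),0])
o=ori(a,h); u=np.cross(h,a)
def d():
    p=robot.current_tool_pos()-m;f=robot.current_contact_force();return np.round([(p@a-.1535)*1000,p@u*1000,p@h*1000,f@a,f@u,f@h,robot.current_time_s()],2).tolist()
print(robot.line_to(m+(-.056+.1535)*a,o,velocity=.02,f_stop=30),d())
robot.pause(.2);print(d())
print(robot.line_to(m+(-.034+.1535)*a,o,velocity=.02,f_stop=12),d());robot.pause(.2);print(d())
s=vision.grab_frame("side")
cv2.imwrite("pics/s8.png",cv2.resize(s[200:260,245:315,::-1],None,fx=8,fy=8,interpolation=cv2.INTER_CUBIC))
S=camP("side"); M=m
for k in (.060,.050,.034,.022,.016,.011,.005): print(k,proj(S,M-(.06-k)*a)[0].round(1))
E
```

```text
True [-44.53, -0.93, -0.21, 9.26, 1.56, 1.07, 21.09]
[-44.52, -0.99, -0.19, 8.37, 0.8, 1.16, 21.29]
True [-42.62, 0.46, 0.41, 1.31, -1.39, -0.56, 21.61]
[-42.6, 0.52, 0.26, 0.86, -0.58, -0.6, 21.81]
0.06 [273.1 216.2]
0.05 [274.6 219.4]
0.034 [277.1 224.5]
0.022 [279.  228.2]
0.016 [279.9 230.1]
0.011 [280.6 231.6]
0.005 [281.5 233.5]
```

View pics/s8.png

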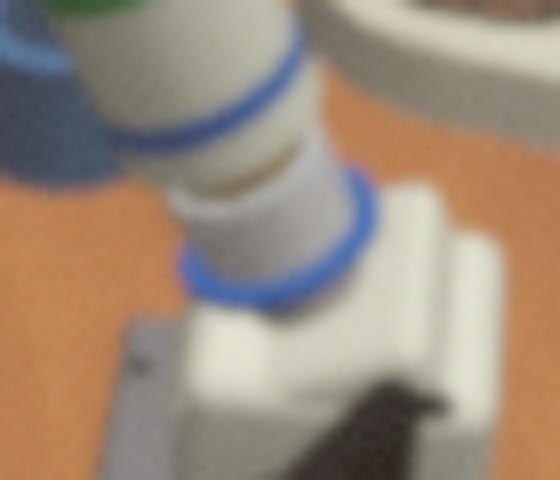

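```bash
python3 - <<'E'
from h import *
a=axis(167); m=np.array([.6005,-.0458,.1344]); h=np.array([-np.sin(np.radians(167)),np.cos(np.radians(167)),0])
o=ori(a,h)
def blue(s):
    x0,x1,y0,y1=262,305,218,255;k=cv2.inRange(cv2.cvtColor(s[y0:y1,x0:x1],cv2.COLOR_RGB2HSV),(100,110,50),(125,255,255))
    n,l,st,c=cv2.connectedComponentsWithStats(k);i=1+np.argmax(st[1:,4]);return (st[i]+[x0,y0,0,0,0]).tolist()
print(blue(cv2.cvtColor(cv2.imread("pics/side0.png"),cv2.COLOR_BGR2RGB)),blue(vision.grab_frame("side")))
robot.line_to(m+(-.0435+.1535)*a,o,velocity=.02,f_stop=8)
print(robot.current_contact_force())
fingers.gripper_to(0.6,40); robot.pause(.2)
print(robot.current_contact_force(),robot.current_gripper_force())
robot.line_to(m+.19*a,o,velocity=.1); robot.pause(.5)
s=vision.grab_frame("side");w=vision.grab_frame("wrist");print(blue(s),robot.current_time_s(),robot.current_contact_force())
cv2.imwrite("pics/w9.png",np.hstack([cv2.resize(w[60:330,130:390,::-1],None,fx=1.5,fy=1.5),cv2.resize(s[170:270,220:320,::-1],(405,405),interpolation=cv2.INTER_CUBIC)]))
E
```

```text
[269, 224, 22, 14, 53] [269, 224, 22, 14, 53]
[ 0.17985539 -0.52465318  1.62791546]
[0.00329868 1.00280093 0.01790748] 0.0
[269, 224, 22, 14, 54] 24.3667 [ 0.00601513  0.50327727 -1.04082803]
```

View pics/w9.png

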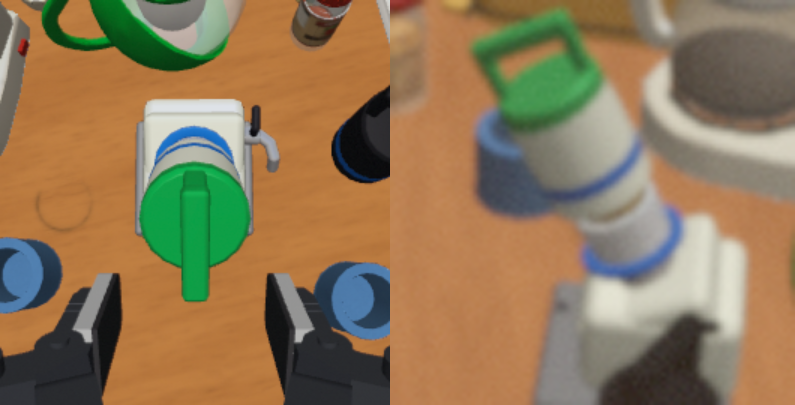

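The canister sits in the coupler. The blue flange is in the same pixels as at the start, so the sleeve is forward, and the gripper is clear of everything.

```bash
python3 -c "
from station import workorder
print(workorder.close_job())"
```

```text
the job is handed in; nothing more can be done
None
```

The canister is fully home and locked in the coupler: it held against a pull test, the sleeve is forward again, the gripper has let go, and the job was handed in at about 24 s of the 48 s allowed (no verdict came back).

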